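Load drilled concrete cores into the test rack in reverse order

ROBOT

A 7-joint arm with a two-finger parallel gripper is mounted at the origin on the work surface. World frame = base frame: x ahead of the robot, y to its left, z up, the work surface at z = 0. Lengths are in m, angles in rad, forces in N, time in s.
With the tool pointing down it reaches from about 0.4 to 0.85 m from the base axis. Payload 10.4 kg.
Tool frame: the origin (TCP) lies between the finger pads; the fingertips stand 11 mm ahead of it and the grasp point (between the pads) lies 8 mm behind it; x points along the fingers, y is the direction in which the jaws open and shut, and the axes are right-handed (so a half turn about x gives the same grasp; the last joint's range is limited). The gripper opens to 87 mm and grips with 3 to 60 N. Pads are 19 mm wide; open, the fingers measure 117 mm over their backs; the gripper's body (75 mm by 190 mm) begins 51 mm behind the grasp point.
Start: joints at [1.208, 0.332, -0.065, 1.46, 0.022, 1.35, -0.088], TCP at [0.208, -0.589, 0.234] pointing down, gripper open.
Joint ranges: [-2.6, 2.6], [-0.5, 2.12], [-1.47, 1.34], [0.16, 2.42], [-1.27, 4.41], [0.06, 2.06], [-2.6, 2.6]. Speed limits (rad/s): [2.22, 2.22, 2.79, 2.79, 3.14, 3.14, 3.14].

INTERFACE

Orientations are given as a unit quaternion [x, y, z, w].
In Python, from bench import r, cams, ticket gives the robot as it stands. The module is installed in compiled form; this text tells all that it offers.
- The arm moves only by the tool drive_tool, never from a script. Its argument "moves" is text: rows parted by semicolons, each of 5 numbers parted by spaces: the shift along the world's x, y, z in m, then the turn about the world's z in degrees, then the closure, from 0 (fully open) to 1 (shut). In form: x y z twist grip; .... A call has 1 to 20 rows; each row shifts and turns the commanded pose from where the row before left it; what a row does not reach is not made up. A row lasts 1/8 s, in which the tool goes at most 62.5 mm and 10.7 degrees, less where a joint would pass 70% of its speed; a pose out of reach is approached as far as the arm can. A call is refused whole if a number of a shift passes 0.0625 or a number of a turn 10.7, either way. A call with a gripper value outside its range is refused whole. The fingers move at their own pace and stop on an object; "newtons" is the grip in N (left out, the last holds). Time passes only in rows, so rows that do not move let the fingers close. It gives the time, the measured TCP pose, the force and the opening at its end, in the units of the state.
- r.read_state(): the state, without advancing time (a new reading comes with each control period).
- cams.camera(name): name is "scene" or "top" or "wrist"; returns a dict with "color" (420x560x3 uint8, red, green, blue), "fx", "fy", "cx", "cy" (pixels), "extrinsics" (4x4, takes a point from camera to world coordinates). Camera axes: x right, y down, z forward; pixel columns grow to the right and rows downward; lengths in m; the calibration is good to about 2 mm. A picture is of the moment at which its call begins. There is no depth.
- ticket.close_job(): hands the job in, once; it reports no verdict.
The state is a dict: "time": time; "joint_positions": joint angles; "joint_vel": joint speeds; "joint_torque": joint torques, N m; "ee_pos": TCP position; "eef_rot": TCP orientation; "ft_force": force on the tool from outside, world axes, zero at the start; "torque": the same for the moment, N m; "width": finger opening in m.
Only numpy, scipy, OpenCV 4.12 (cv2) and the standard library are available. Lean on these libraries where they do the work, as an engineer would, in place of code of your own. Each camera call takes 0.05 s, during which the arm holds its last target.

TASK

Move the four concrete cores from the wooden carrier into the steel test rack in reverse order, one core to a pocket: the core that starts at the carrier's white-painted end goes into the pocket farthest from the rack's white end block, the next core along the carrier into the next pocket, and so on, so that the core from the carrier's other end finishes beside the white block. Set each core down gently, upright and fully home on the floor of its pocket, without tipping any core over, and let go of it.

Things in the scene. Friction and masses are not known exactly. Their poses are not given: they have to be found in the camera images.
- core_red_mid (a point): Loose grey concrete core with a red disc on its top and a red band near the top: upright cylinder, 50 mm diameter, 64 mm tall, about 0.3 kg. The point is its centre, 32 mm above its underside; z is its axis, up; x and y are turned at random. It starts standing on the red plate, within 4 mm of the middle, 30 mm or so clear of its neighbours.
- core_yellow_mid (a point): Loose grey concrete core with a yellow disc on its top and a yellow band near the top: upright cylinder, 50 mm diameter, 64 mm tall, about 0.3 kg. The point is its centre, 32 mm above its underside; z is its axis, up; x and y are turned at random. It starts standing on the yellow plate, within 4 mm of the middle, 30 mm or so clear of its neighbours.
- core_green_mid (a point): Loose grey concrete core with a green disc on its top and a green band near the top: upright cylinder, 50 mm diameter, 64 mm tall, about 0.3 kg. The point is its centre, 32 mm above its underside; z is its axis, up; x and y are turned at random. It starts standing on the green plate, within 4 mm of the middle, 30 mm or so clear of its neighbours.
- core_blue_mid (a point): Loose grey concrete core with a blue disc on its top and a blue band near the top: upright cylinder, 50 mm diameter, 64 mm tall, about 0.3 kg. The point is its centre, 32 mm above its underside; z is its axis, up; x and y are turned at random. It starts standing on the blue plate, within 4 mm of the middle, 30 mm or so clear of its neighbours.
- plate_red: Fixed red plate, 68 x 68 x 3 mm, top 15 mm above the table, on the wooden carrier (board 80 x 354 mm); marks where the red core starts. Origin: centre of its underside. The four plates are one row, 80 mm apart, order varies. +y of every plate points along the row to the carrier's white-painted end (26 mm strip, the robot's left), +x across the row, away from the robot.
- plate_yellow: Fixed yellow plate, 68 x 68 x 3 mm, top 15 mm above the table, on the wooden carrier (board 80 x 354 mm); marks where the yellow core starts. Origin: centre of its underside. The four plates are one row, 80 mm apart, order varies. +y of every plate points along the row to the carrier's white-painted end (26 mm strip, the robot's left), +x across the row, away from the robot.
- plate_green: Fixed green plate, 68 x 68 x 3 mm, top 15 mm above the table, on the wooden carrier (board 80 x 354 mm); marks where the green core starts. Origin: centre of its underside. The four plates are one row, 80 mm apart, order varies. +y of every plate points along the row to the carrier's white-painted end (26 mm strip, the robot's left), +x across the row, away from the robot.
- plate_blue: Fixed blue plate, 68 x 68 x 3 mm, top 15 mm above the table, on the wooden carrier (board 80 x 354 mm); marks where the blue core starts. Origin: centre of its underside. The four plates are one row, 80 mm apart, order varies. +y of every plate points along the row to the carrier's white-painted end (26 mm strip, the robot's left), +x across the row, away from the robot.
- rack: Fixed dark steel rack with bright rims, base 80 (x) x 384 (y) x 6 mm; nearer than the carrier or beyond it. Origin: centre of underside, on the table; z up. Four pockets, 68 x 68 mm inside, centres at y = 120, 40, -40, -120 mm, x = 0; floor 6 mm, rim tops 13 mm above the table. A core fully home has its centre 38 mm above the table. White block at one end, black block at the other; which is which varies.
- white_block: Fixed white end block, 70 (x) x 20 (y) x 10 mm, on the rack's base at one end, 180 mm from the rack's origin along its +y or -y; top 16 mm above the table. Origin: centre of its underside. Pocket centres lie 60, 140, 220 and 300 mm from it.
Not all that is in view belongs to the job. Leave any pink look-alike of the part that bears core_blue_mid alone.

How it is judged:
By the outcome, as a careful person would: the job done as asked, in the order asked, and still so for the second after the job is handed in, with the robot touching nothing.
It also fails if it takes over 96 s, if anything falls off the work surface, if the arm or the gripper's body presses on something with over 40 N, if the wrist force passes 120 N, or if a joint passes its speed limit or range.

## Working session

There is one attempt and no reset: what is moved stays moved. The work goes in short steps, Python scripts to look and compute and a tool call to move; the robot and the scene stay as the last step left them, time stands still between calls to the robot, and variables do not carry over. Pictures are saved under pics/ and viewed, and the job is handed in when it is done.

Besides the shell and the picture viewer there is one more tool, called after "Call:" by a JSON object that holds its "name" and its "arguments", one argument or row to a line. drive_tool: Moves the arm, as the interface text tells. Its arguments: {"type":"object","properties":{"moves":{"type":"string"},"newtons":{"type":"number"}},"required":["moves"]}

```bash
mkdir -p pics; cat > h.py <<'E'
import numpy as np, cv2
from bench import r, cams, ticket
def snap(n,f):
    c=cams.camera(n); cv2.imwrite(f'pics/{f}.png',c['color'][:,:,::-1]); np.savez(f'pics/{f}.npz',**c); return c
def ray(c,u,v,z):
    T=np.array(c['extrinsics']); d=T[:3,:3]@np.array([(u-c['cx'])/c['fx'],(v-c['cy'])/c['fy'],1]); o=T[:3,3]
    return o+d*(z-o[2])/d[2]
def proj(c,p):
    T=np.linalg.inv(np.array(c['extrinsics'])); q=T[:3,:3]@np.array(p)+T[:3,3]
    return np.array([c['fx']*q[0]/q[2]+c['cx'],c['fy']*q[1]/q[2]+c['cy']])
E
python3 - <<'E'
from h import *
for n in('scene','top'):
    c=snap(n,n+'0'); print(n,c['fx'],c['cx'],c['cy'],np.round(c['extrinsics'],3).tolist())
print(r.read_state())
E
```

```text
scene 537.7360191098595 279.5170611689884 215.8025234823045 [[0.143, 0.852, -0.504, 1.003], [0.99, -0.129, 0.062, -0.083], [-0.012, -0.508, -0.861, 0.88], [0.0, 0.0, 0.0, 1.0]]
top 388.9995229546535 275.3576373835659 209.7641707475358 [[0.236, -0.945, 0.226, 0.363], [-0.972, -0.231, 0.048, -0.033], [0.007, -0.231, -0.973, 0.736], [0.0, 0.0, 0.0, 1.0]]
{'time': 0.1, 'joint_positions': array([ 1.20837818,  0.33277877, -0.06469922,  1.4608456 ,  0.02158652,
        1.34990733, -0.08849584]), 'joint_vel': array([ 8.00112522e-05, -1.27334821e-03,  1.16490220e-03, -2.21773691e-03,
        1.37857480e-03,  2.13051090e-03,  2.24528576e-04]), 'joint_torque': array([ 9.50937283e-04, -6.24542785e+01,  2.41416082e-02, -3.90721500e+01,
       -6.14823774e-02,  3.64593545e-02,  6.37109139e-07]), 'ee_pos': array([ 0.2082132 , -0.58894767,  0.23285777]), 'eef_rot': array([-0.69683358, -0.12000405,  0.69701292, -0.11914268]), 'ft_force': array([-0.22416131,  0.03789433, -0.26460016]), 'torque': array([ 0.04150719, -0.03958753, -0.01185289]), 'width': 0.08709155267426509}
```

View pics/scene0.png

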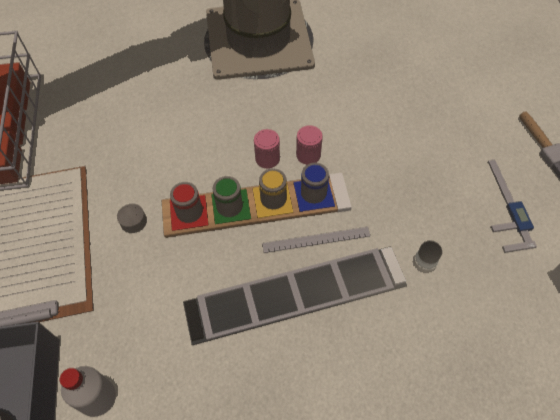

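View pics/top0.png

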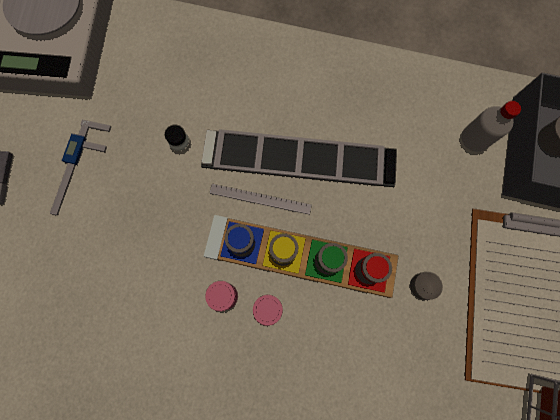

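Scene: the carrier's white end is at scene (341,193) / top (215,237). From there the order is blue (top 240,240), yellow (284,250), green (331,259), red (375,269). The rack's white block is at top (209,148), on the same +y side, and its black block is at (390,167). So blue goes to the pocket by the black block and red beside the white block.

Could be mistaken for cores:
- pink look-alikes at top (221,296) and (267,310)
- grey cylinder at (427,286)
- dark jar at (177,138)

None of these has a blue, yellow, green or red disc, so I choose the four on the matching plates and check with a crop.

```bash
python3 - <<'E'
from h import *
c=dict(np.load('pics/top0.npz')); im=c['color']
cr=im[115:335,190:450]; cv2.imwrite('pics/topcrop.png',cv2.resize(cr[:,:,::-1],None,fx=3,fy=2.7,interpolation=cv2.INTER_CUBIC)[:600,:800])
s=dict(np.load('pics/scene0.npz'))['color'][120:345,155:415]
cv2.imwrite('pics/scenecrop.png',cv2.resize(s[:,:,::-1],None,fx=2.6,fy=2.6,interpolation=cv2.INTER_CUBIC))
st=r.read_state()
from scipy.spatial.transform import Rotation as R
print(R.from_quat(st['eef_rot']).as_matrix().round(3))
E
```

```text
[[-0.     0.333 -0.943]
 [ 0.001 -0.943 -0.333]
 [-1.    -0.001  0.   ]]
```

View pics/topcrop.png

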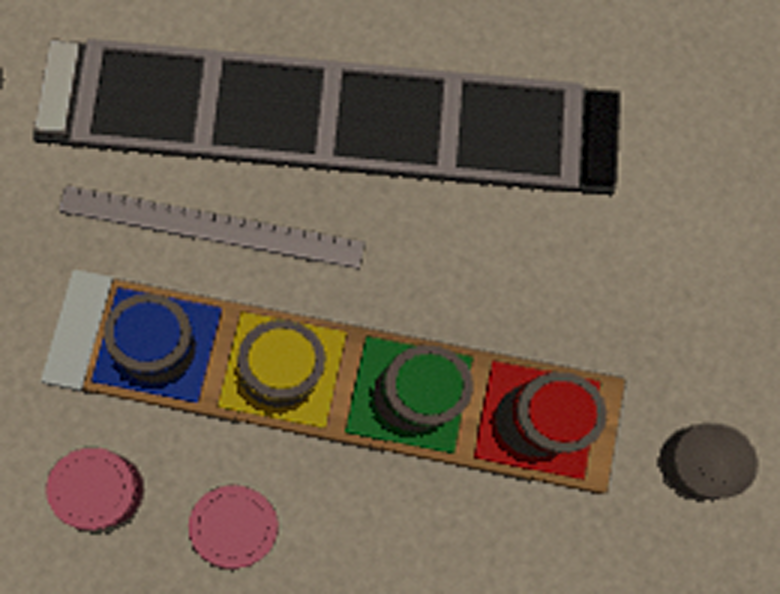

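View pics/scenecrop.png

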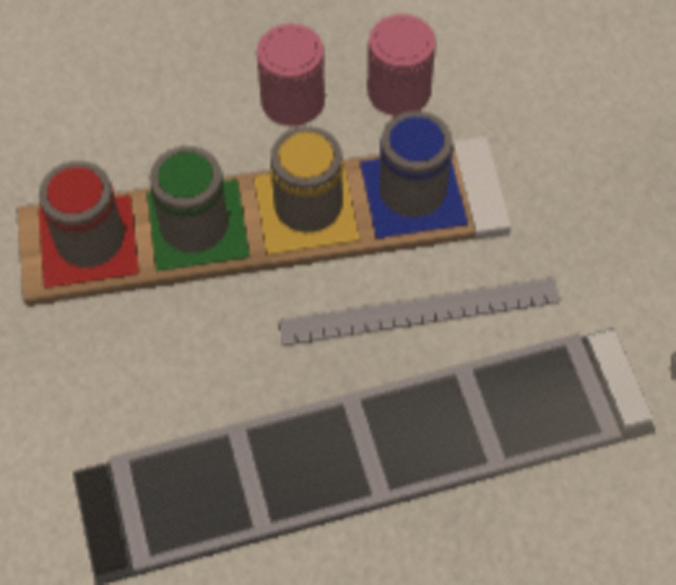

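The crop confirms four cores on the blue, yellow, green and red plates. The pinks stand apart on the robot side.

```bash
cat > m.py <<'E'
from h import *
from scipy import ndimage as nd
from scipy.optimize import least_squares
T=dict(np.load('pics/top0.npz'));S=dict(np.load('pics/scene0.npz'))
def t(x,y): return (190+(x+.5)/3-.5,115+(y+.5)/2.7-.5)
def s(x,y): return (155+(x+.5)/2.6-.5,120+(y+.5)/2.6-.5)
D=dict(blue=[(150,336),(416,140)],yellow=[(282,362),(307,158)],green=[(428,389),(186,180)],red=[(561,413),(76,195)])
for k,(a,b) in D.items():
    print(k,ray(T,*t(*a),.079).round(4),ray(S,*s(*b),.079).round(4))
for a,b in [((96,488),(402,42)),((234,527),(291,51))]:
    for z in(.05,.06,.07):print('pink',z,ray(T,*t(*a),z).round(3),ray(S,*s(*b),z).round(3))
E
python3 m.py
python3 - <<'E'
from h import *
T=dict(np.load('pics/top0.npz'));S=dict(np.load('pics/scene0.npz'))
a=T['color'][125:195,198:402,::-1]; cv2.imwrite('pics/a.png',cv2.resize(a,None,fx=3.9,fy=3.9,interpolation=cv2.INTER_CUBIC)); 
b=S['color'][243:345,180:412,::-1]; cv2.imwrite('pics/b.png',cv2.resize(b,None,fx=3.4,fy=3.4,interpolation=cv2.INTER_CUBIC))
E
```

```text
blue [0.4513 0.0472 0.079 ] [0.4559 0.0502 0.079 ]
yellow [ 0.453  -0.0295  0.079 ] [ 0.4594 -0.027   0.079 ]
green [ 0.456  -0.1132  0.079 ] [ 0.4649 -0.1115  0.079 ]
red [ 0.4591 -0.1887  0.079 ] [ 0.4658 -0.187   0.079 ]
pink 0.05 [0.353 0.056 0.05 ] [0.346 0.06  0.05 ]
pink 0.06 [0.353 0.054 0.06 ] [0.354 0.059 0.06 ]
pink 0.07 [0.354 0.053 0.07 ] [0.362 0.057 0.07 ]
pink 0.05 [ 0.349 -0.027  0.05 ] [ 0.342 -0.024  0.05 ]
pink 0.06 [ 0.349 -0.027  0.06 ] [ 0.35  -0.024  0.06 ]
pink 0.07 [ 0.349 -0.027  0.07 ] [ 0.358 -0.025  0.07 ]
```

View pics/a.png

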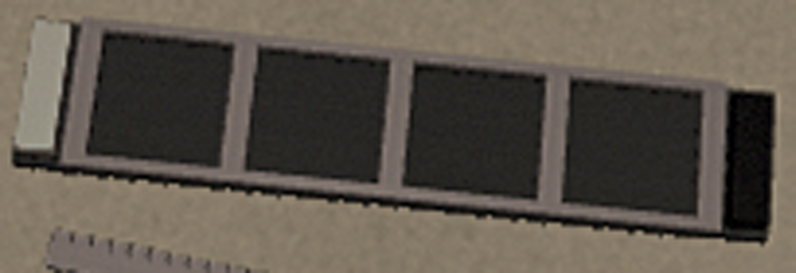

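View pics/b.png

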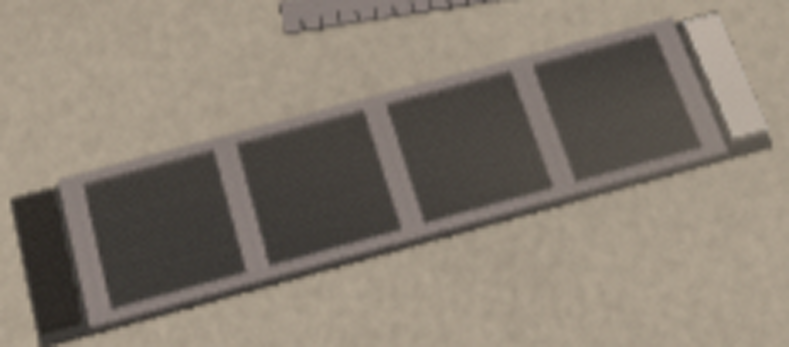

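```bash
cat > m2.py <<'E'
from h import *
T=dict(np.load('pics/top0.npz'));S=dict(np.load('pics/scene0.npz'))
def run(C,P):
    W=np.array([ray(C,*p,.013)[:2] for p in P]) # white-far, black-far, black-near, white-near
    wf,bf,bn,wn=W; c=W.mean(0); d=(wf-bf+wn-bn)/2; L=np.linalg.norm(d); d/=L
    print('size',L,np.linalg.norm((wf-wn+bf-bn)/2),'c',c.round(4),'yaw of +y',np.degrees(np.arctan2(-d[0],d[1])).round(2))
    for k in(120,40,-40,-120): print(' pocket',k,(c+d*k/1000).round(4))
a=lambda x,y:(198+(x+.5)/3.9-.5,125+(y+.5)/3.9-.5)
b=lambda x,y:(180+(x+.5)/3.4-.5,243+(y+.5)/3.4-.5)
run(T,[a(83,20),a(727,83),a(718,233),a(62,163)])
run(S,[b(727,152),b(88,327),b(60,180),b(672,20)])
E
python3 m2.py
```

```text
size 0.33078007620364747 0.07935848841737161 c [ 0.6477 -0.0167] yaw of +y 7.6
 pocket 120 [0.6319 0.1022]
 pocket 40 [0.6424 0.0229]
 pocket -40 [ 0.653  -0.0564]
 pocket -120 [ 0.6636 -0.1357]
size 0.3309981220952162 0.07852985560251002 c [ 0.6501 -0.0154] yaw of +y 7.47
 pocket 120 [0.6345 0.1036]
 pocket 40 [0.6449 0.0243]
 pocket -40 [ 0.6553 -0.055 ]
 pocket -120 [ 0.6657 -0.1343]
```

Call:
{"name": "drive_tool", "arguments": {
  "moves": "0 0 0.04 0 0; 0.02 0.04 0.01 7 0; 0.02 0.045 0 9 0; 0.02 0.045 0 9 0; 0.02 0.045 0 9 0; 0.02 0.045 0 9 0; 0.02 0.045 0 9 0; 0.02 0.045 0 9 0; 0.02 0.045 0 9 0; 0.02 0.045 0 5.5 0; 0.02 0.045 0 0 0; 0.02 0.045 0 0 0; 0.01 0.03 0 0 0; 0 0 0 0 0; 0 0 0 0 0",
  "newtons": 20
}}

```text
time: 1.98
ee_pos: [0.438, -0.07, 0.2833]
eef_rot: [0.478, 0.521, -0.478, 0.521]
ft_force: [0.3, 0.9, -1.0]
width: 0.0874
```

```bash
python3 - <<'E'
from h import *
c=snap('wrist','w1'); print(c['fx'],c['cx'],c['cy'],np.round(c['extrinsics'],3).tolist())
st=r.read_state(); print(st['time'],st['ee_pos'],st['joint_positions'].round(2))
from scipy.spatial.transform import Rotation as R
print(R.from_quat(st['eef_rot']).as_matrix().round(3))
E
```

```text
348.3415314838323 272.4578112398506 209.54193604519196 [[0.996, 0.083, 0.026, 0.432], [0.087, -0.954, -0.287, 0.01], [0.001, 0.288, -0.958, 0.434], [0.0, 0.0, 0.0, 1.0]]
2.025 [ 0.43795385 -0.07034861  0.28336538] [ 0.75 -0.08 -0.65  1.8  -0.05  1.4   0.2 ]
[[-0.     0.996  0.085]
 [-0.     0.085 -0.996]
 [-1.    -0.     0.   ]]
```

View pics/w1.png

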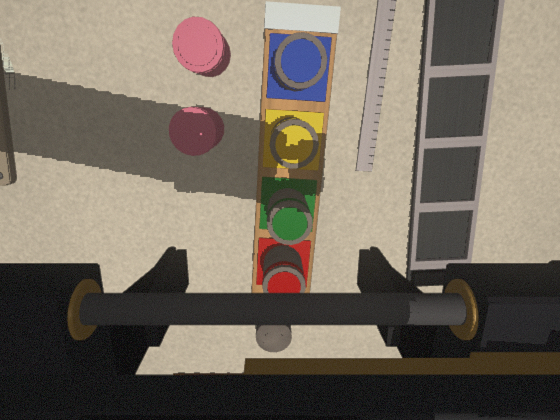

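Wrist view: disc rings at blue (300,61), yellow (295,143), green (290,222), red (284,285). Pinks are at (200,45) and (195,131).

```bash
python3 - <<'E'
from h import *
c=dict(np.load('pics/w1.npz'))
for k,p in dict(blue=(300,61),yellow=(295,143),green=(290,222),red=(284,285)).items(): print(k,ray(c,*p,.079).round(4))
for k in (120,40,-40,-120):
    y=np.radians(7.5); print('pocket px',proj(c,[.649-np.sin(y)*k/1000,-.016+np.cos(y)*k/1000,.013]).round(0))
E
```

```text
blue [0.4543 0.052  0.079 ]
yellow [ 0.4577 -0.0244  0.079 ]
green [ 0.4612 -0.1083  0.079 ]
red [ 0.462  -0.1842  0.079 ]
pocket px [463.  34.]
pocket px [455. 109.]
pocket px [448. 177.]
pocket px [442. 238.]
```

Call:
{"name": "drive_tool", "arguments": {
  "moves": "0.006 0.04 0 0 0; 0.005 0.04 0 0 0; 0.005 0.04 0 0 0; 0 0 -0.05 0 0; 0 0 -0.05 0 0; 0 0 -0.033 0 0; 0 0 0 0 0; 0 0 0 0 0"
}}

```text
time: 3.02
ee_pos: [0.4551, 0.0503, 0.1519]
eef_rot: [0.478, 0.521, -0.478, 0.521]
ft_force: [0.6, -0.6, 0.4]
width: 0.0869
```

```bash
python3 - <<'E'
from h import *
c=snap('wrist','w2'); print(r.read_state()['ee_pos'])
for z in (.272-.15,.119,.079): print(proj(c,[.454,.05,z]))
print(proj(c,[.454,.05,.15]))
snap('scene','s2')
E
```

```text
[0.45537811 0.05041979 0.15220264]
[268.89131075 254.65502688]
[268.92944878 252.49208309]
[269.34969676 228.65831815]
[268.47292377 278.38324794]
```

View pics/w2.png

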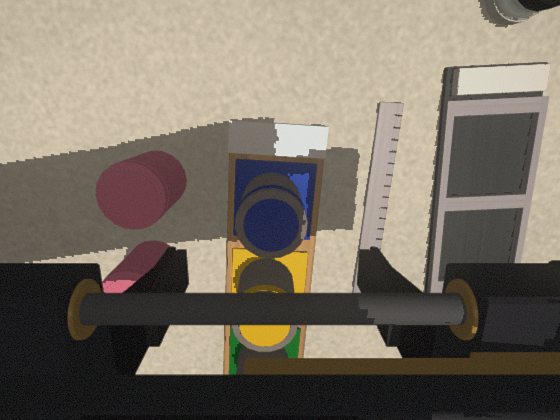

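View pics/s2.png

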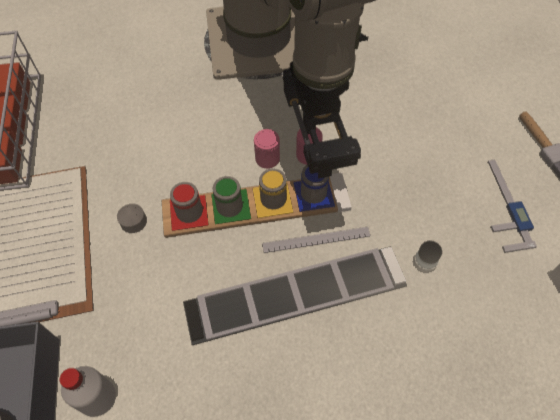

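Blue ring centre is at (270,222), against a predicted (269,229). That is 1 px off in x and about 4 mm along y, which is harmless across the pad width. Both pink look-alikes are clear of the fingers. Descending.

Call:
{"name": "drive_tool", "arguments": {
  "moves": "0 0.002 -0.035 0 0; 0 0 -0.035 0 0; 0 0 -0.025 0 0; 0 0 -0.008 0 0; 0 0 0 0 0; 0 0 0 0 1; 0 0 0 0 1; 0 0 0 0 1; 0 0 0 0 1; 0 0 0 0 1; 0 0 0 0 1",
  "newtons": 20
}}

```text
time: 4.5
ee_pos: [0.4544, 0.0527, 0.0476]
eef_rot: [0.478, 0.521, -0.478, 0.521]
ft_force: [-0.4, -0.5, 3.0]
width: 0.0497
```

Call:
{"name": "drive_tool", "arguments": {
  "moves": "0 0 0.015 0 1; 0 0 0.035 0 1; 0 0 0.04 0 1; 0 0 0 0 1; 0 0 0 0 1"
}}

```text
time: 5.12
ee_pos: [0.454, 0.0525, 0.1374]
eef_rot: [0.478, 0.521, -0.478, 0.521]
ft_force: [0.1, 0.5, -3.6]
width: 0.0498
```

```bash
python3 - <<'E'
from h import *
s=r.read_state(); print(s['ee_pos'],s['ft_force'],s['width'])
c=snap('wrist','w3')
E
```

```text
[0.453961   0.05251814 0.13735641] [ 0.06448468  0.52658205 -3.59529737] 0.04979204795604586
```

View pics/w3.png

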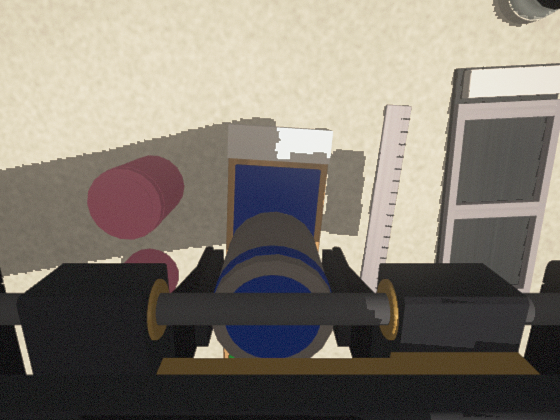

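Call:
{"name": "drive_tool", "arguments": {
  "moves": "0.015 -0.015 0 0 1; 0.035 -0.03 0 0 1; 0.035 -0.03 0 0 1; 0.035 -0.03 0 0 1; 0.035 -0.03 0 0 1; 0.035 -0.03 0 0 1; 0.02 -0.0185 0 0 1; 0 0 0 0 1; 0 0 -0.03 0 1; 0 0 -0.03 0 1; 0 0 -0.018 0 1; 0 0 0 0 1; 0 0 0 0 1"
}}

```text
time: 6.8
ee_pos: [0.665, -0.1307, 0.0607]
eef_rot: [0.478, 0.521, -0.477, 0.522]
ft_force: [0.4, -0.8, -1.9]
width: 0.0495
```

```bash
python3 - <<'E'
from h import *
s=r.read_state(); print(s['ee_pos'],s['ft_force'],s['width'])
for n in('wrist','top','scene'): snap(n,n+'4')
t=cv2.imread('pics/top4.png')[120:200,300:420]; s=cv2.imread('pics/scene4.png')[250:350,170:290]
cv2.imwrite('pics/c4.png',np.hstack([cv2.resize(t,(400,267)),cv2.resize(s,(400,333))[:267]])); cv2.imwrite('pics/c4s.png',cv2.resize(s,(600,500)))
E
```

```text
[ 0.66497668 -0.13067603  0.06072025] [ 0.39836034 -0.83823585 -1.90553438] 0.04950692638468013
```

View pics/wrist4.png

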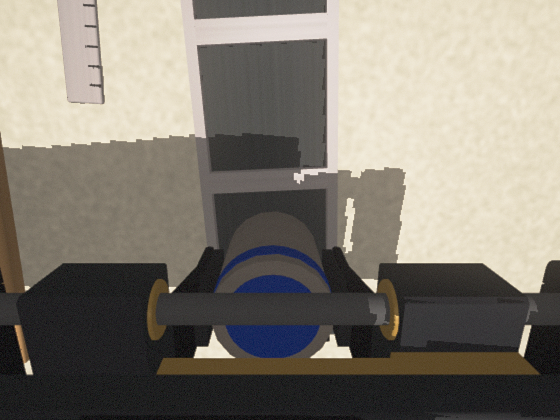

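View pics/top4.png

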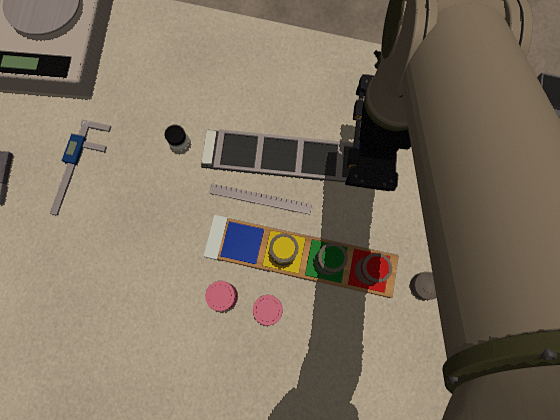

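View pics/c4s.png

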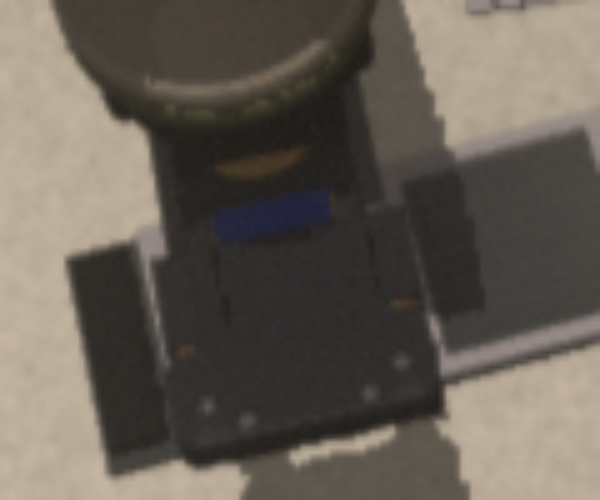

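```bash
python3 - <<'E'
from h import *
c=dict(np.load('pics/wrist4.npz'))
for p in [(265,28),(268,180),(208,180),(333,180)]: print(ray(c,*p,.013).round(4))
y=np.radians(7.5)
for k in(0,-80): print([.649-np.sin(y)*k/1000,-.0145+np.cos(y)*k/1000])
E
```

```text
[ 0.6517 -0.0131  0.013 ]
[ 0.6599 -0.0922  0.013 ]
[ 0.6253 -0.0952  0.013 ]
[ 0.6975 -0.0889  0.013 ]
[np.float64(0.649), np.float64(-0.0145)]
[np.float64(0.6594420953776041), np.float64(-0.09381558890990484)]
```

Call:
{"name": "drive_tool", "arguments": {
  "moves": "0 0 -0.008 0 1; 0 0 -0.006 0 1; 0 0 -0.003 0 1; 0 0 -0.002 0 1; 0 0 0 0 1; 0 0 0 0 1"
}}

```text
time: 7.7
ee_pos: [0.6644, -0.1308, 0.0408]
eef_rot: [0.478, 0.521, -0.478, 0.521]
ft_force: [-0.6, -0.4, -2.6]
width: 0.0493
```

Call:
{"name": "drive_tool", "arguments": {
  "moves": "0 0 -0.001 0 1; 0 0 -0.0005 0 1; 0 0 -0.0005 0 1; 0 0 0 0 1; 0 0 0 0 1"
}}

```text
time: 8.32
ee_pos: [0.6643, -0.1308, 0.0388]
eef_rot: [0.478, 0.521, -0.478, 0.521]
ft_force: [-2.1, 0.6, 1.7]
width: 0.0495
```

Call:
{"name": "drive_tool", "arguments": {
  "moves": "0 0 0 0 0.7; 0 0 0 0 0.4; 0 0 0 0 0; 0 0 0 0 0; 0 0 0.02 0 0; 0 0 0.04 0 0; 0 0 0.04 0 0; -0.0275 0.014 0 0 0; -0.04 0.02 0 0 0; -0.04 0.02 0 0 0; -0.04 0.02 0 0 0; -0.04 0.02 0 0 0; -0.02 0.012 0 0 0; 0 0 0 0 0; 0 0 0 0 0"
}}

```text
time: 10.2
ee_pos: [0.4577, -0.0251, 0.1395]
eef_rot: [0.478, 0.521, -0.478, 0.522]
ft_force: [-0.2, 0.3, 0.3]
width: 0.087
```

```bash
python3 - <<'E'
from h import *
s=r.read_state(); print(s['ee_pos'],s['ft_force'],s['width'])
for n in('wrist','top','scene'): snap(n,n+'5')
c=dict(np.load('pics/wrist5.npz')); print(proj(c,[.457,-.025,.079]))
E
```

```text
[ 0.45774336 -0.02512156  0.13953638] [-0.17213446  0.27242336  0.32289273] 0.08704392178016233
[269.83282335 234.50943305]
```

View pics/wrist5.png

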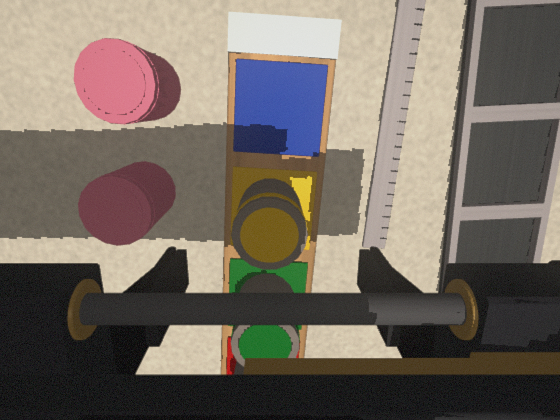

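View pics/scene5.png

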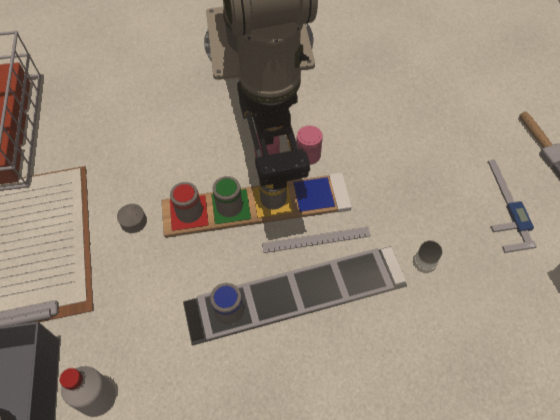

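Blue stands upright in the pocket by the black block (scene 227,298). The yellow ring is at wrist (269,230), against a predicted (270,235). Descending.

Call:
{"name": "drive_tool", "arguments": {
  "moves": "0 0.001 -0.04 0 0; 0 0 -0.035 0 0; 0 0 -0.012 0 0; 0 0 -0.005 0 0; 0 0 0 0 0; 0 0 0 0 1; 0 0 0 0 1; 0 0 0 0 1; 0 0 0 0 1; 0 0 0 0 1"
}}

```text
time: 11.6
ee_pos: [0.4567, -0.0238, 0.0466]
eef_rot: [0.478, 0.521, -0.478, 0.521]
ft_force: [-1.5, 0.2, 2.3]
width: 0.0496
```

```bash
python3 - <<'E'
from h import *
c=dict(np.load('pics/scene5.npz')); s=c['color'][260:340,185:275,::-1]; cv2.imwrite('pics/c5.png',cv2.resize(s,None,fx=6,fy=6,interpolation=cv2.INTER_CUBIC))
y=np.radians(7.5); d=np.array([-np.sin(y),np.cos(y)])
p=np.array([.649,-.0145])-.12*d
print((proj(c,[*p,.07])-[185,260])*6)
E
```

```text
[238.1758964  218.14636388]
```

View pics/c5.png

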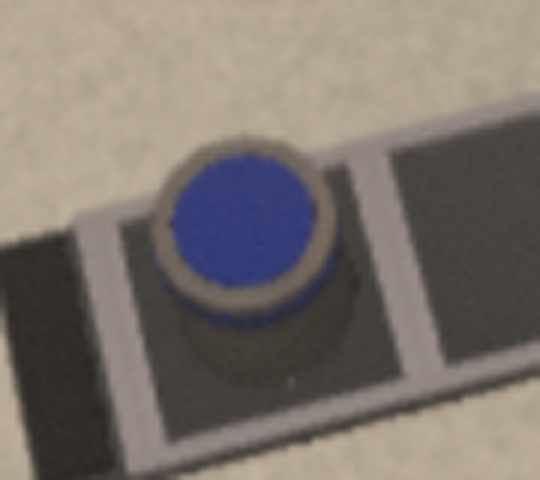

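Call:
{"name": "drive_tool", "arguments": {
  "moves": "0 0 0.015 0 1; 0 0 0.035 0 1; 0 0 0.04 0 1; 0.02 -0.0027 0 0 1; 0.04 -0.005 0 0 1; 0.04 -0.005 0 0 1; 0.04 -0.005 0 0 1; 0.04 -0.005 0 0 1; 0.0175 -0.005 0 0 1; 0 0 0 0 1; 0 0 -0.04 0 1; 0 0 -0.03 0 1; 0 0 -0.015 0 1; 0 0 -0.006 0 1; 0 0 -0.004 0 1; 0 0 -0.002 0 1; 0 0 0 0 1; 0 0 0 0 1"
}}

```text
time: 13.85
ee_pos: [0.6546, -0.0515, 0.04]
eef_rot: [0.478, 0.521, -0.478, 0.521]
ft_force: [0.4, -0.5, -3.8]
width: 0.0497
```

Call:
{"name": "drive_tool", "arguments": {
  "moves": "0 0 -0.001 0 1; 0 0 -0.0007 0 1; 0 0 -0.0006 0 1; 0 0 0 0 1; 0 0 0 0 1"
}}

```text
time: 14.48
ee_pos: [0.6543, -0.0515, 0.0377]
eef_rot: [0.478, 0.521, -0.478, 0.521]
ft_force: [-3.6, -0.2, 6.1]
width: 0.0495
```

```bash
python3 - <<'E'
from h import *
c=snap('wrist','w6'); s=r.read_state(); print(s['ee_pos'],s['ft_force'])
snap('scene','s6')
E
```

```text
[ 0.6543684  -0.05151032  0.03768439] [-3.84573339 -0.27092797  5.45650022]
```

View pics/w6.png

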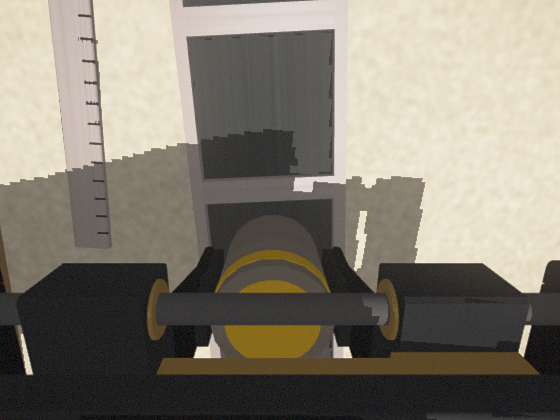

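Yellow is in contact with the pocket floor at z 0.0377 (expected 0.0376). Releasing it and going to green.

Call:
{"name": "drive_tool", "arguments": {
  "moves": "0 0 0 0 0.7; 0 0 0 0 0.4; 0 0 0 0 0; 0 0 0 0 0; 0 0 0.02 0 0; 0 0 0.04 0 0; 0 0 0.04 0 0; -0.0233 -0.006 0 0 0; -0.04 -0.01 0 0 0; -0.04 -0.01 0 0 0; -0.04 -0.012 0 0 0; -0.03 -0.01 0 0 0; -0.02 -0.007 0 0 0; 0 0 0 0 0; 0 0 0 0 0"
}}

```text
time: 16.45
ee_pos: [0.4621, -0.1061, 0.1382]
eef_rot: [0.478, 0.521, -0.477, 0.522]
ft_force: [-0.1, -0.1, 0.3]
width: 0.0873
```

```bash
python3 - <<'E'
from h import *
s=r.read_state(); print(s['ee_pos'],s['ft_force'],s['width'])
for n in('wrist','scene'): snap(n,n+'7')
c=dict(np.load('pics/wrist7.npz')); print(proj(c,[.461,-.1075,.079]))
E
```

```text
[ 0.462104   -0.10612402  0.13816159] [-0.08357545 -0.11759549  0.33730721] 0.0873404197042908
[269.08536693 237.39860772]
```

View pics/wrist7.png

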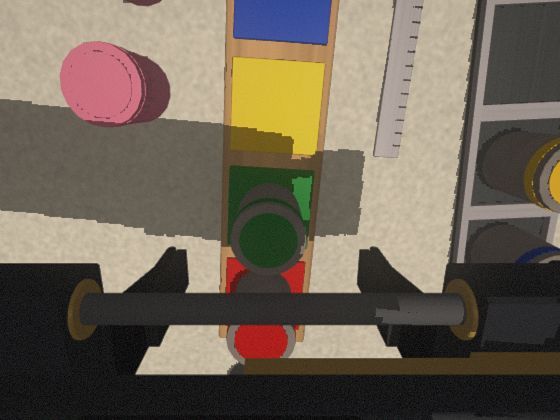

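View pics/scene7.png

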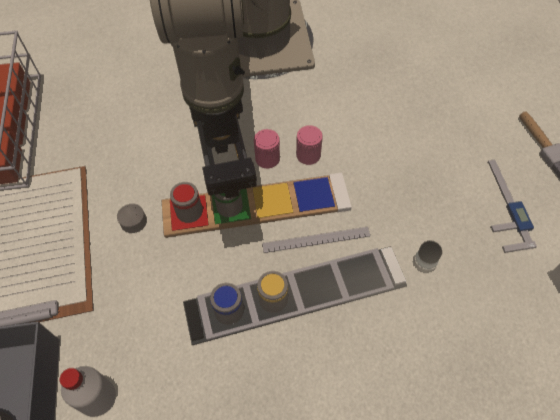

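Yellow is upright in the second pocket (scene 273,287). Green ring is at wrist (268,236) as predicted. Grasping green.

Call:
{"name": "drive_tool", "arguments": {
  "moves": "-0.001 -0.001 -0.04 0 0; 0 0 -0.035 0 0; 0 0 -0.011 0 0; 0 0 -0.005 0 0; 0 0 0 0 0; 0 0 0 0 1; 0 0 0 0 1; 0 0 0 0 1; 0 0 0 0 1; 0 0 0 0 1"
}}

```text
time: 17.8
ee_pos: [0.46, -0.1075, 0.0463]
eef_rot: [0.478, 0.521, -0.478, 0.521]
ft_force: [-0.2, 0.2, 2.1]
width: 0.0496
```

Call:
{"name": "drive_tool", "arguments": {
  "moves": "0 0 0.015 0 1; 0 0 0.035 0 1; 0 0 0.04 0 1; 0.0138 0.0105 0 0 1; 0.03 0.022 0 0 1; 0.04 0.03 0 0 1; 0.04 0.03 0 0 1; 0.04 0.028 0 0 1; 0.02 0.015 0 0 1; 0 0 0 0 1; 0 0 -0.04 0 1; 0 0 -0.03 0 1; 0 0 -0.015 0 1; 0 0 -0.006 0 1; 0 0 -0.004 0 1; 0 0 -0.002 0 1; 0 0 0 0 1; 0 0 0 0 1"
}}

```text
time: 20.05
ee_pos: [0.6441, 0.0281, 0.0397]
eef_rot: [0.478, 0.521, -0.478, 0.521]
ft_force: [-0.2, 0.1, -3.6]
width: 0.0494
```

Call:
{"name": "drive_tool", "arguments": {
  "moves": "0 0 -0.001 0 1; 0 0 -0.0006 0 1; 0 0 -0.0006 0 1; 0 0 0 0 1; 0 0 0 0 1"
}}

```text
time: 20.68
ee_pos: [0.6438, 0.0281, 0.0374]
eef_rot: [0.478, 0.521, -0.478, 0.521]
ft_force: [-3.7, -1.2, 4.2]
width: 0.0495
```

Call:
{"name": "drive_tool", "arguments": {
  "moves": "0 0 0 0 0.7; 0 0 0 0 0.4; 0 0 0 0 0; 0 0 0 0 0; 0 0 0.02 0 0; 0 0 0.04 0 0; 0 0 0.04 0 0; -0.018 -0.021 0 0 0; -0.034 -0.04 0 0 0; -0.034 -0.04 0 0 0; -0.034 -0.04 0 0 0; -0.034 -0.04 0 0 0; -0.0278 -0.0311 0 0 0; 0 0 0 0 0; 0 0 0 0 0"
}}

```text
time: 22.55
ee_pos: [0.4629, -0.1835, 0.1381]
eef_rot: [0.478, 0.521, -0.477, 0.522]
ft_force: [-1.0, -0.1, -0.2]
width: 0.0874
```

```bash
python3 - <<'E'
from h import *
s=r.read_state(); print(s['ee_pos'],s['ft_force'],s['width'])
for n in('wrist','scene'): snap(n,n+'8')
c=dict(np.load('pics/wrist8.npz')); print(proj(c,[.462,-.184,.079]))
E
```

```text
[ 0.46287909 -0.18349013  0.13814771] [-0.95371326 -0.14239033 -0.15719596] 0.08736976463886152
[269.57734073 236.1808495 ]
```

View pics/wrist8.png

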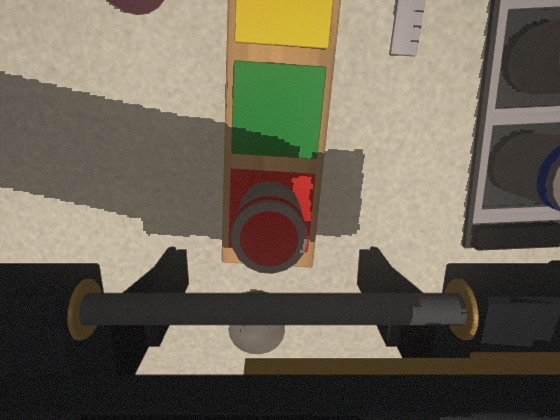

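View pics/scene8.png

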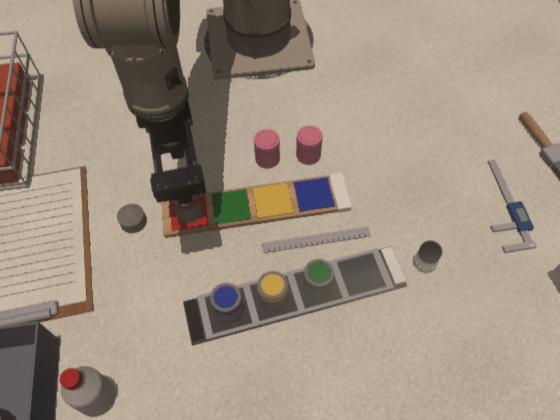

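Green is upright in the third pocket (scene 319,273). Red ring is at wrist (269,234), lined up. Grasping red.

Call:
{"name": "drive_tool", "arguments": {
  "moves": "0 0 -0.04 0 0; 0 0 -0.035 0 0; 0 0 -0.011 0 0; 0 0 -0.005 0 0; 0 0 0 0 0; 0 0 0 0 1; 0 0 0 0 1; 0 0 0 0 1; 0 0 0 0 1; 0 0 0 0 1"
}}

```text
time: 23.9
ee_pos: [0.4618, -0.1841, 0.0461]
eef_rot: [0.478, 0.521, -0.478, 0.521]
ft_force: [-1.6, 0.3, 1.9]
width: 0.0496
```

Call:
{"name": "drive_tool", "arguments": {
  "moves": "0 0 0.015 0 1; 0 0 0.035 0 1; 0 0 0.04 0 1; 0.01 0.017 0 0 1; 0.0225 0.038 0 0 1; 0.0265 0.045 0 0 1; 0.0265 0.045 0 0 1; 0.0265 0.045 0 0 1; 0.0265 0.045 0 0 1; 0.0225 0.038 0 0 1; 0.0105 0.018 0 0 1; 0 0 0 0 1; 0 0 -0.04 0 1; 0 0 -0.03 0 1; 0 0 -0.015 0 1; 0 0 -0.006 0 1; 0 0 -0.004 0 1; 0 0 -0.002 0 1; 0 0 0 0 1; 0 0 0 0 1"
}}

```text
time: 26.4
ee_pos: [0.6337, 0.107, 0.0395]
eef_rot: [0.478, 0.521, -0.478, 0.521]
ft_force: [-0.8, 0.0, -3.5]
width: 0.0495
```

Call:
{"name": "drive_tool", "arguments": {
  "moves": "0 0 -0.001 0 1; 0 0 -0.0006 0 1; 0 0 -0.0006 0 1; 0 0 0 0 1; 0 0 0 0 1"
}}

```text
time: 27.02
ee_pos: [0.6336, 0.1069, 0.0372]
eef_rot: [0.478, 0.521, -0.478, 0.521]
ft_force: [-2.0, -1.7, 2.8]
width: 0.0499
```

Red is touching the floor. Releasing it, lifting, and backing away for a final look.

Call:
{"name": "drive_tool", "arguments": {
  "moves": "0 0 0 0 0.7; 0 0 0 0 0.4; 0 0 0 0 0; 0 0 0 0 0; 0 0 0.02 0 0; 0 0 0.04 0 0; 0 0 0.05 0 0; 0 0 0.05 0 0; -0.03 -0.03 0.02 0 0; -0.04 -0.04 0 0 0; -0.04 -0.04 0 0 0; -0.04 -0.04 0 0 0; -0.02 -0.02 0 0 0; 0 0 0 0 0; 0 0 0 0 0"
}}

```text
time: 28.9
ee_pos: [0.4643, -0.0622, 0.2178]
eef_rot: [0.478, 0.521, -0.477, 0.522]
ft_force: [-0.0, 0.8, 0.8]
width: 0.0866
```

```bash
python3 - <<'E'
from h import *
s=r.read_state(); print(s['time'],s['ee_pos'],s['ft_force'],s['width'])
for n in('scene','top'): snap(n,n+'9')
c=dict(np.load('pics/scene9.npz')); s=c['color'][235:345,175:415,::-1]; cv2.imwrite('pics/c9.png',cv2.resize(s,None,fx=3.3,fy=3.3,interpolation=cv2.INTER_CUBIC))
E
```

```text
28.9 [ 0.46425183 -0.06215362  0.21778564] [-0.0192357   0.76870008  0.78257209] 0.0866494327970326
```

View pics/c9.png

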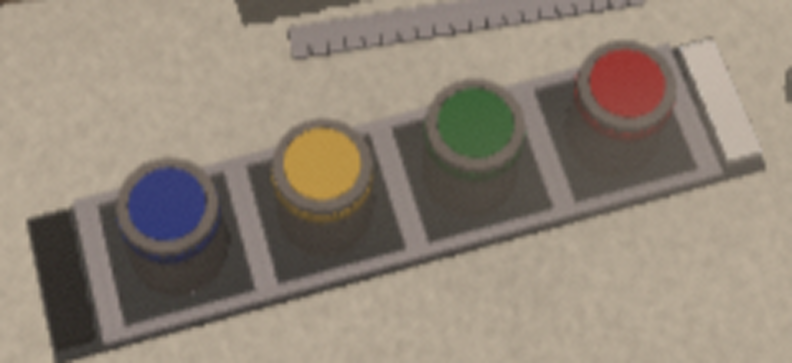

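View pics/top9.png

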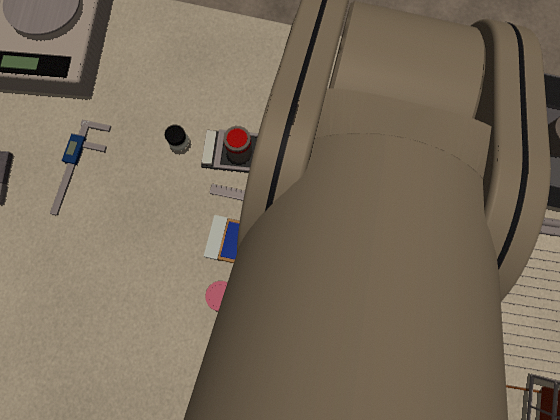

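The crop shows all four cores upright inside their pockets: blue (168,205) by the black block, then yellow (323,168), green (475,125), and red (627,87) by the white block. The gripper is clear. Handing in.

```bash
python3 - <<'E'
from h import *
c=dict(np.load('pics/scene9.npz')); y=np.radians(7.5); d=np.array([-np.sin(y),np.cos(y)])
for n,p,k in [('blue',(168,205),-.12),('yellow',(323,168),-.04),('green',(475,125),.04),('red',(627,87),.12)]:
    w=ray(c,175+p[0]/3.3,235+p[1]/3.3,.070)[:2]; print(n,'offset from pocket mm',((w-np.array([.6501,-.0154])-k*d)*1000).round(1))
ticket.close_job()
E
```

```text
blue offset from pocket mm [0.5 2.7]
yellow offset from pocket mm [2.8 0.7]
green offset from pocket mm [ 1.6 -0.5]
red offset from pocket mm [ 2.8 -0.5]
the job is handed in; nothing more can be done
```

All four cores are in the rack in reverse order, upright and released, and the job was handed in at about 29 s of the 96 s allowed. From the black block to the white block they stand blue, yellow, green, red. The pink look-alikes were left alone.

**Seating:** each core was lowered until the wrist force showed light contact, with about 3–6 N shown on the wrist sensor. All four touched down within about 0.2 mm of the height expected for a core fully home.

**Final look:** the last scene picture shows all four upright inside their rims, within about 3 mm of their pocket centres; the pockets leave 9 mm each side. The gripper was open and clear.

**Disagreements:**
- **Cameras:** the three cameras differed by up to 9 mm on the starting core positions, so I worked from averages and relative shifts.
- **Top view:** the arm hid most of the rack in the last top picture, so the final check rests mainly on the scene camera.

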